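Run the leak wand along the lid joint of an instrument case

ROBOT

A 6-joint arm with a two-finger parallel gripper is mounted at the origin on the work surface. World frame = base frame: x ahead of the robot, y to its left, z up, the work surface at z = 0. Lengths are in mm, angles in rad, forces in N, time in s.
With the tool pointing down it reaches from about 375 to 925 mm from the base axis. Payload 5.7 kg.
Tool frame: the origin (TCP) lies between the finger pads; the fingertips stand 25 mm ahead of it and the grasp point (between the pads) lies 6 mm ahead of it; z points along the fingers, y is the line along which they close (so a half turn about z gives the same grasp; the last joint's range is limited). The gripper opens to 88 mm and grips with 3 to 60 N. Pads are 20 mm wide; open, the fingers measure 115 mm over their backs; the gripper's body (75 mm by 178 mm) begins 61 mm behind the grasp point.
Start: joints at [-1.456, 0.359, 1.51, -0, 1.272, -0.115], TCP at [136.657, -584.201, 247.623] pointing down, gripper open.
Joint ranges: [-2.97, 2.97], [-1.01, 2.36], [0.21, 2.38], [-0.96, 4.11], [0.2, 2.71], [-2.98, 2.98]. Speed limits (rad/s): [2.39, 2.39, 3.14, 3.14, 3.14, 3.14].

INTERFACE

Orientations are given as a unit quaternion [w, x, y, z].
In Python, from cell import monitor, grab_frame, camera_params, arm, recognise, cut_out gives the robot as it stands.
- The arm moves only by the shell command python3 -m inch 'ROWS' [FORCE]. ROWS is JSON, a list of rows, each an object of numbers: "tx", "ty", "tz": the shift along the world's x, y, z in m; "wx", "wy", "wz": the turn, a rotation vector about the world's x, y, z in degrees; "gripper": the closure, from -1 (fully open) to 1 (shut). A call has exactly 8 rows; each row is the pose to reach, as a shift and turn from the pose commanded when the call began; what a row does not reach only later rows make up. A row lasts 1/8 s, in which the tool goes at most 62.5 mm and 10.7 degrees, less where a joint would pass 70% of its speed; a pose out of reach is approached as far as the arm can. A call with a gripper value outside its range is refused whole. The fingers move at their own pace and stop on an object; FORCE is the grip in N (left out, the last holds). Time passes only in rows, so rows that repeat a pose let the fingers close, or fill a call up. It gives the time, the measured TCP pose, the force, the opening and the grip force at its end, in the units of the state.
- monitor.observe(): the state, without advancing time (a new reading comes with each control period).
- grab_frame(name): name is "side" or "top"; returns (picture, depth): 400x640x3 uint8, red, green, blue; 400x640 float32, mm along the optical axis (not along the pixel's ray), 0 where there is no reading.
- camera_params(name): a dict with "mtx" (3x3 intrinsics, pixels), "position" and "attitude" of the camera in the world. Camera axes: x right, y down, z forward; pixel columns grow to the right and rows downward; lengths in mm; the calibration is good to about 2 mm. A picture is of the moment at which its call begins. camera_params takes no time and is no camera call.
- arm.finish_job(): hands the job in; it is judged then, once.
Trained networks look in the newest picture that a camera, given by its name, has taken for a name from the list of things; names that differ only in an ending like _2 or _b are one class to them, and where a whole thing is asked for, a point or a joint stands for the part that bears it (a point fixed in the world has none). Each returns a list of dicts, best first, with "score" (0 to 1); they miss things now and then, are a little off and sometimes report something else, mostly with a low value. They report only what shows in the picture. A call takes as long as a camera call.
- recognise(name, camera): "at" ([x, y, z] in mm, in the coordinates of the camera as it stood for that picture, good to about 4 mm: the middle of the surface that is visible of it).
- cut_out(name, camera): "region" (400x640 bool, what is visible of it).
The state is a dict: "time_s": time; "q": joint angles; "qd": joint speeds; "tau": joint torques, N m; "eef_pos": TCP position; "ee_rot": TCP orientation; "contact_force": force on the tool from outside, world axes, zero at the start; "torque": the same for the moment, N m; "width": finger opening in mm; "grasp_force": force on a finger pad.
Only numpy, scipy, OpenCV 4.12 (cv2) and the standard library are available. Lean on these libraries where they do the work, as an engineer would, in place of code of your own. Each camera call takes 0.05 s, during which the arm holds its last target. There are 200 camera calls.

TASK

Check the lid joint of the metal instrument case with the leak-test wand. Draw the wand out of its charging dock by the neck, lay it flat on the trolley top and let go, then take it again by its square handle. With the sprung tip resting lightly down in the Z-shaped channel between the two lid leaves, follow the channel slowly (about 3 cm a second) from the latch end round both bends to the end with the wire bail handle; then lay the wand flat on the trolley top again, leaving the bottle, forceps and dish where they are.

Things in the scene. Friction and masses are not known exactly. Their poses are not given: they have to be found in the camera images.
- wand: Leak-test wand, 170 mm long, 150 g: white square-section handle 80 x 30 x 30 mm, round steel neck 12 mm thick, sprung ball tip on a thin stem. Origin mid-handle on the long axis; +x to the tip (handle to +40 mm, neck to +95, ball centre +125). Starts level in the dock, handle wholly inside, neck sticking out of the mouth, axis 27 mm above the trolley top (15 mm when flat on it)
- wand_nose: Ball tip of the wand, 10 mm across; origin at the ball's centre, axes as the wand's. It gives up to 8 mm into the neck along the wand against a light spring (1 N to start, 3 N when fully in). Sloped tip-down by 25 degrees or more, the neck clears the lid
- dock: Grey plastic charging dock, fixed: 100 mm deep, 60 mm wide, 58 mm high, with a roofed tunnel 38 x 38 mm, 88 mm deep, floor 12 mm above the trolley top. Origin at the foot of the mouth, mid-width; the tunnel runs from the mouth along +x. The wand comes straight out along -x
- case: Metal instrument case, fixed, 130 (x) by 180 (y) mm, 62 mm high. Origin under its centre. Z-shaped channel with dark gasket floor between two steel lid leaves: 16 mm wide, 7 deep, open at the ends. Runs from the latch end (y = +90; a block stands out 15 mm) along x = +18 to y = 0, crosses to x = -18, runs on to the other end (y = -90; a wire bail handle stands out 21 mm)
- seam0 (a point): Point on the channel's centre line, start, at the latch end; 5 mm above the channel floor, where the ball's centre is when it touches the floor. In the case's frame at x = 18, y = 66 mm
- seam1 (a point): Point on the channel's centre line, middle of the first straight; 5 mm above the channel floor, where the ball's centre is when it touches the floor. In the case's frame at x = 18, y = 33 mm
- seam2 (a point): Point on the channel's centre line, first bend; 5 mm above the channel floor, where the ball's centre is when it touches the floor. In the case's frame at x = 18, y = 0 mm
- seam3 (a point): Point on the channel's centre line, second bend; 5 mm above the channel floor, where the ball's centre is when it touches the floor. In the case's frame at x = -18, y = 0 mm
- seam4 (a point): Point on the channel's centre line, middle of the last straight; 5 mm above the channel floor, where the ball's centre is when it touches the floor. In the case's frame at x = -18, y = -33 mm
- seam5 (a point): Point on the channel's centre line, far end, at the bail handle; 5 mm above the channel floor, where the ball's centre is when it touches the floor. In the case's frame at x = -18, y = -66 mm
- spray: White plastic bottle, 60 mm across, 150 mm high, a bystander; origin under its centre
- forceps: Steel forceps with two finger rings lying flat, about 160 mm long, 8 mm high, a bystander; origin under its middle
- dish: Round steel dish, 110 mm across, 35 mm high, a bystander; origin under its centre

How it is judged (in metres and radians):
On the way, in this order (a step that is already met when the one before it is completed fails the run):
1. the wand lies flat on the trolley top, out of the dock, let go (height (world z) of wand below 0.02 m and angle between wand's own x axis and vertical between 1.47 and 1.67 rad and contact force between the fingers and wand below 0.1 N and linear speed of wand below 0.02 m/s), for 0.2 s.
2. tip down in the channel at seam0 (start, at the latch end; ball centre within 9 mm of it and 3 mm of touching the channel floor), going slower than 80 mm/s, wand held by the handle (distance between wand_nose and seam0 below 0.009 m and z of wand_nose in the frame of case below 0.063 m and linear speed of wand below 0.08 m/s and x of the grasp point in the frame of wand below 0.045 m and contact force between the fingers and wand above 0.5 N), for 0.15 s.
3. tip down in the channel at seam1 (middle of the first straight; ball centre within 9 mm of it and 3 mm of touching the channel floor), going slower than 80 mm/s, wand held by the handle (distance between wand_nose and seam1 below 0.009 m and z of wand_nose in the frame of case below 0.063 m and linear speed of wand below 0.08 m/s and x of the grasp point in the frame of wand below 0.045 m and contact force between the fingers and wand above 0.5 N), for 0.15 s.
4. tip down in the channel at seam2 (first bend; ball centre within 9 mm of it and 3 mm of touching the channel floor), going slower than 80 mm/s, wand held by the handle (distance between wand_nose and seam2 below 0.009 m and z of wand_nose in the frame of case below 0.063 m and linear speed of wand below 0.08 m/s and x of the grasp point in the frame of wand below 0.045 m and contact force between the fingers and wand above 0.5 N), for 0.15 s.
5. tip down in the channel at seam3 (second bend; ball centre within 9 mm of it and 3 mm of touching the channel floor), going slower than 80 mm/s, wand held by the handle (distance between wand_nose and seam3 below 0.009 m and z of wand_nose in the frame of case below 0.063 m and linear speed of wand below 0.08 m/s and x of the grasp point in the frame of wand below 0.045 m and contact force between the fingers and wand above 0.5 N), for 0.15 s.
6. tip down in the channel at seam4 (middle of the last straight; ball centre within 9 mm of it and 3 mm of touching the channel floor), going slower than 80 mm/s, wand held by the handle (distance between wand_nose and seam4 below 0.009 m and z of wand_nose in the frame of case below 0.063 m and linear speed of wand below 0.08 m/s and x of the grasp point in the frame of wand below 0.045 m and contact force between the fingers and wand above 0.5 N), for 0.15 s.
7. tip down in the channel at seam5 (far end, at the bail handle; ball centre within 9 mm of it and 3 mm of touching the channel floor), going slower than 80 mm/s, wand held by the handle (distance between wand_nose and seam5 below 0.009 m and z of wand_nose in the frame of case below 0.063 m and linear speed of wand below 0.08 m/s and x of the grasp point in the frame of wand below 0.045 m and contact force between the fingers and wand above 0.5 N), for 0.15 s.
At the end, for the whole second after the job is handed in: The wand lies flat on the trolley top (axis within 0.1 rad of level and below 20 mm), at rest, off the case and out of the dock; the bottle, forceps and dish are within 30 mm of where they began (height (world z) of wand below 0.02 m and angle between wand's own x axis and vertical between 1.47 and 1.67 rad and linear speed of wand below 0.02 m/s and contact force between wand and case below 0.1 N and distance of each of spray, forceps, dish from where it was at the start of the episode below 0.03 m); the robot touches nothing.
It fails at once if the tip presses or knocks the case with more than 20 N (contact force between wand and case above 20 N).
It fails at once if with the tip in the channel (between the first and last 16 mm of the traced length) the wand moves faster than 100 mm/s (z of wand_nose in the frame of case below 0.064 m and y of wand_nose in the frame of case between -0.05 and 0.05 m and x of wand_nose in the frame of case between -0.03 and 0.03 m and linear speed of wand above 0.1 m/s).
It fails at once if the bottle is pushed more than 50 mm or tipped (distance of spray from where it was at the start of the episode above 0.05 m or angle between spray's own z axis and vertical above 0.5 rad).
It fails at once if the forceps is pushed more than 50 mm or tipped (distance of forceps from where it was at the start of the episode above 0.05 m or angle between forceps's own z axis and vertical above 0.5 rad).
It fails at once if the dish is pushed more than 50 mm or tipped (distance of dish from where it was at the start of the episode above 0.05 m or angle between dish's own z axis and vertical above 0.5 rad).
It also fails if it takes over 67 s, if anything falls off the work surface, if the arm or the gripper's body presses on something with over 40 N, if the wrist force passes 120 N, or if a joint passes its speed limit or range.

## Working session

There is one attempt and no reset: what is moved stays moved. The work goes in short steps, Python scripts to look and compute and a shell command to move; the robot and the scene stay as the last step left them, time stands still between calls to the robot, and variables do not carry over. Pictures are saved under pics/ and viewed, at most 10 in all, crops included, and the job is handed in when it is done.

```bash
ls; mkdir -p pics; cat > h.py <<'E'
import numpy as np, cv2
from cell import monitor, grab_frame, camera_params, arm, recognise, cut_out
from scipy.spatial.transform import Rotation as R
def rot(q): return R.from_quat([q[1],q[2],q[3],q[0]])
def cam(n):
    p=camera_params(n); a=np.array(p["attitude"],float)
    M=a if a.shape==(3,3) else rot(a).as_matrix()
    return np.array(p["mtx"]),np.array(p["position"],float),M
def w(n,u,v,d):
    K,t,M=cam(n); u,v,d=map(np.asarray,(u,v,d))
    c=np.stack([(u-K[0,2])/K[0,0]*d,(v-K[1,2])/K[1,1]*d,d],-1)
    return c@M.T+t
def px(n,P):
    K,t,M=cam(n); c=(np.asarray(P,float)-t)@M; return c[...,:2]/c[...,2:]*[K[0,0],K[1,1]]+[K[0,2],K[1,2]]
def save(n,f,crop=None,k=1):
    im,d=grab_frame(n); o=im[:,:,::-1]
    if crop: o=o[crop[1]:crop[3],crop[0]:crop[2]]
    cv2.imwrite("pics/"+f,cv2.resize(o,None,fx=k,fy=k,interpolation=cv2.INTER_CUBIC)); return im,d
E
python3 - <<'E'
from h import *
np.set_printoptions(precision=1,suppress=True)
print(monitor.observe())
for n in("top","side"):
    im,d=save(n,n+"0.png"); print(n,camera_params(n))
    np.save(n+"0.npy",d)
    for o in("wand","dock","case","spray","forceps","dish"):
        for r in recognise(o,n)[:2]:
            K,t,M=cam(n); print(o,round(r["score"],2),M@np.array(r["at"])+t)
E
```

```text
pics
{'time_s': 0.0, 'q': array([-1.5,  0.4,  1.5, -0. ,  1.3, -0.1]), 'qd': array([-0., -0., -0.,  0.,  0.,  0.]), 'tau': array([ -0. , -51.5, -27.1,   0.1,   0. ,  -0. ]), 'eef_pos': array([ 136.6, -583.6,  246.8]), 'ee_rot': array([-0. ,  1. ,  0.1, -0. ]), 'contact_force': array([ 0.5,  0.6, -0.2]), 'torque': array([-0., -0., -0.]), 'grasp_force': 0.0, 'width': 88.1089426026267}
top {'mtx': array([[435.7,   0. , 327.8],
       [  0. , 435.7, 195.5],
       [  0. ,   0. ,   1. ]]), 'position': array([428.7,  48.2, 998.4]), 'attitude': array([ 0.1, -0.7,  0.7, -0.1])}
wand 0.49 [ 536.  -192.9   26.9]
dock 0.57 [ 612.8 -171.8   55.6]
dock 0.43 [581.2 202.4  64.4]
case 0.82 [582.4 203.8  64.2]
spray 0.69 [721.3 291.5 100. ]
forceps 0.63 [ 792.1 -202.4    2.5]
dish 0.95 [786.4  43.2  17.2]
dish 0.68 [582.6 203.   59.4]
side {'mtx': array([[482. ,   0. , 321.8],
       [  0. , 482. , 201.3],
       [  0. ,   0. ,   1. ]]), 'position': array([ 490.1, -693.6,  732.7]), 'attitude': array([-0.4,  0.9, -0.1,  0. ])}
wand 0.52 [ 538.7 -198.9   33.4]
dock 0.65 [ 616.7 -197.3   62.2]
dock 0.25 [784.6  58.4  17.5]
case 0.79 [582.4 164.8  61.6]
spray 0.85 [727.9 277.5  75.3]
forceps 0.81 [ 792.7 -208.3    2.3]
dish 0.92 [788.5  58.   20.2]
```

View pics/top0.png

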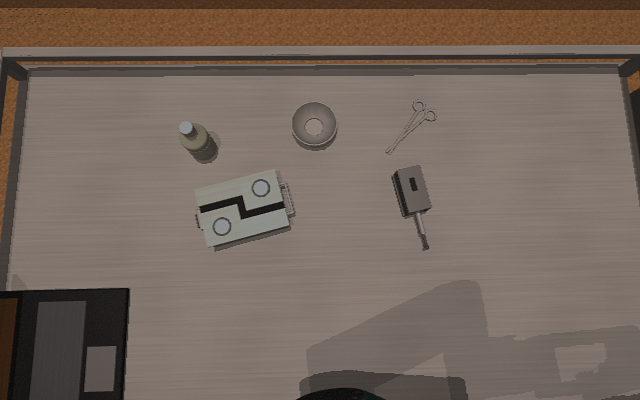

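```bash
python3 - <<'E'
from h import *
np.set_printoptions(precision=1,suppress=True)
d=np.load("top0.npy"); V,U=np.mgrid[:400,:640]; P=w("top",U,V,d)
z=P[...,2]; print("floor z",np.median(z[d>0]))
def rect(m,n):
    nn,l,s,c=cv2.connectedComponentsWithStats(m.astype(np.uint8))
    for i in range(1,nn):
        if s[i,4]>150:
            q=P[l==i]; r=cv2.minAreaRect(q[:,:2].astype(np.float32)); print(n,s[i],r,np.median(q[:,2]))
rect((d>0)&(z>50)&(z<68)&(P[...,0]>400),"top50-68")
# dark gasket / neck
s=np.load("side0.npy"); Q=w("side",U,V,s)
im=cv2.imread("pics/top0.png")
m=(d>0)&(z>15)&(z<45)&(P[...,1]<-100)&(P[...,0]>440)&(P[...,0]<570)
rect2=P[m]; print(m.sum(), cv2.minAreaRect(rect2[:,:2].astype(np.float32)) if m.sum()>3 else 0)
r=cut_out("wand","top")
for k in r[:2]:
    q=P[k["region"]&(d>0)]; print(k["score"],len(q),cv2.minAreaRect(q[:,:2].astype(np.float32)),q[:,2].min(),q[:,2].max())
r=cut_out("wand","side")
for k in r[:2]:
    q=Q[k["region"]&(s>0)]; print(k["score"],len(q),cv2.minAreaRect(q[:,:2].astype(np.float32)),q[:,2].min(),q[:,2].max())
E
```

```text
floor z -0.42240111605963193
top50-68 [ 396  165   35   49 1089] ((617.8306274414062, -178.02886962890625), (100.0831298828125, 54.46996307373047), 11.893558502197266) 57.719507157142516
top50-68 [ 194  169   95   79 4996] ((581.906005859375, 205.5143585205078), (131.35394287109375, 187.73951721191406), 14.244891166687012) 61.29261946798681
185 ((533.6454467773438, -194.54730224609375), (95.69941711425781, 29.565757751464844), 27.937210083007812)
0.51 213 ((529.7000122070312, -202.7904052734375), (85.68806457519531, 22.266239166259766), 13.73230266571045) -4.192896029763688 50.77689082539939
0.49 1646 ((783.1353759765625, 44.31755065917969), (114.26869201660156, 107.19098663330078), 72.70755767822266) -3.365655572940341 40.22406115275703
0.87 326 ((526.5321044921875, -187.7847137451172), (89.39086151123047, 34.831199645996094), 11.518186569213867) -1.8943731464360098 36.229307629469986
0.3 3875 ((589.7781982421875, 238.64898681640625), (166.30221557617188, 287.0214538574219), 14.167559623718262) -0.8324029409191098 67.21676401191542
```

View pics/side0.png

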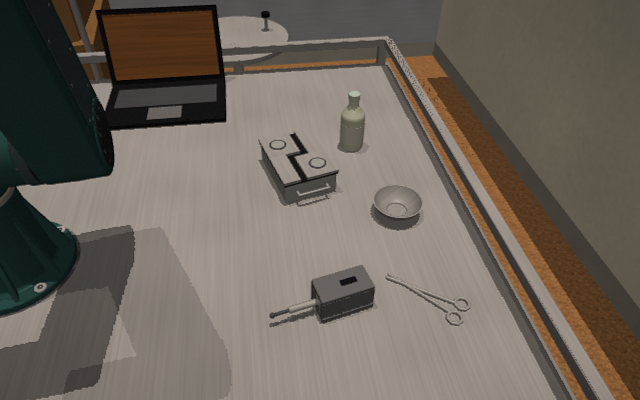

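The top view shows the case (243,208) with the latch on the left and the bail on the right. The bottle is at (200,140), the dish at (314,126), the forceps at (410,127), and the dock at (412,190) with the neck running out to the ball at (425,247). The side view agrees. Next I'll refine the wand axis and the channel.

```bash
cat >> h.py <<'E'
def ray(n,uv,z):
    K,t,M=cam(n); uv=np.atleast_2d(uv); c=np.c_[(uv-[K[0,2],K[1,2]])/[K[0,0],K[1,1]],np.ones(len(uv))]@M.T
    return t+c*((z-t[2])/c[:,2])[:,None]
E
python3 - <<'E'
from h import *
np.set_printoptions(precision=1,suppress=True)
s=monitor.observe(); print(rot(s["ee_rot"]).as_matrix())
V,U=np.mgrid[:400,:640]
for n in("top","side"):
    im,d=grab_frame(n); P=w(n,U,V,d)
    r=cut_out("wand",n)[0]; m=r["region"]&(d>0)&(P[...,2]>14)
    uv=np.c_[U[m],V[m]]; q=P[m]
    m2=r["region"]; 
    l=cv2.fitLine(q[:,:2].astype(np.float32),cv2.DIST_HUBER,0,.01,.01).ravel()
    t=(q[:,:2]-l[2:])@l[:2]; print(n,"wand",len(q),"yaw",np.degrees(np.arctan2(l[1],l[0])),"ends",l[2:]+l[:2]*t.min(),l[2:]+l[:2]*t.max(),"z",np.median(q[:,2]))
    # region pixels on plane z=27
    g=ray(n,np.c_[U[m2],V[m2]],27)[:,:2].astype(np.float32); print("  rect z27",cv2.minAreaRect(g))
    # dock top
    m=(abs(P[...,2]-58)<4)&(P[...,1]<-100)&(P[...,0]>520)&(P[...,0]<700)&(d>0)
    print("  dock",cv2.minAreaRect(P[m][:,:2].astype(np.float32)))
    # case top by pixels -> plane z=62
    m=(abs(P[...,2]-62)<5)&(abs(P[...,0]-582)<110)&(abs(P[...,1]-205)<120)&(d>0)
    m=cv2.morphologyEx(m.astype(np.uint8),cv2.MORPH_OPEN,np.ones((3,3)))
    g=ray(n,np.c_[U[m>0],V[m>0]],62)[:,:2].astype(np.float32); print("  case",cv2.minAreaRect(g))
    # dark gasket on plane 55
    gray=im.max(2); hull=cv2.convexHull(np.c_[U[m>0],V[m>0]].astype(np.int32)); mk=np.zeros((400,640),np.uint8); cv2.fillConvexPoly(mk,hull,1)
    k=(mk>0)&(gray<60); nn,l,st,c=cv2.connectedComponentsWithStats(k.astype(np.uint8)); i=1+st[1:,4].argmax()
    g=ray(n,np.c_[U[l==i],V[l==i]],58)[:,:2]; print("  gasket n",(l==i).sum(),"mean",g.mean(0))
    for o in ("seam2","wand_nose"):
        K,t,M=cam(n); print("  ",o,[(round(x["score"],2),M@np.array(x["at"])+t) for x in recognise(o,n)[:1]])
E
```

```text
[[ 1.   0.2  0. ]
 [ 0.2 -1.   0. ]
 [ 0.  -0.  -1. ]]
top wand 132 yaw 13.603231 ends [ 487.1 -206.3] [ 568.3 -186.7] z 31.586634586114258
  rect z27 ((528.3584594726562, -198.3071746826172), (84.08143615722656, 10.388445854187012), 13.338922500610352)
  dock ((617.7772827148438, -178.1681671142578), (100.12822723388672, 55.176124572753906), 12.329429626464844)
  case ((582.4024047851562, 201.57461547851562), (130.56118774414062, 180.01148986816406), 14.254162788391113)
  gasket n 647 mean [583.2 200.6]
   seam2 [(0.61, array([579.7, 204.5,  61.5]))]
   wand_nose [(0.68, array([788.7,  45. ,  16.7]))]
side wand 3730 yaw -69.486115 ends [537.4 289.2] [610.6  93.4] z 61.11046030959329
  rect z27 ((586.2007446289062, 215.48974609375), (157.01004028320312, 252.9984893798828), 13.5755615234375)
  dock ((616.87646484375, -179.33335876464844), (100.32520294189453, 55.77903747558594), 12.052236557006836)
  case ((580.8568725585938, 198.3985595703125), (132.3909454345703, 186.122314453125), 14.272886276245117)
  gasket n 285 mean [583.4 192.3]
   seam2 [(0.9, array([576.8, 165.3,  64. ]))]
   wand_nose [(0.48, array([ 503.7, -204.9,   30.4]))]
```

```bash
python3 -m inch '[{"tx":0.03,"ty":0.03,"wz":10,"gripper":-0.4},{"tx":0.06,"ty":0.06,"wz":20,"gripper":-0.4},{"tx":0.09,"ty":0.09,"wz":30,"gripper":-0.4},{"tx":0.12,"ty":0.12,"wz":40,"gripper":-0.4},{"tx":0.15,"ty":0.15,"wz":50,"gripper":-0.4},{"tx":0.18,"ty":0.18,"wz":60,"gripper":-0.4},{"tx":0.21,"ty":0.21,"wz":70,"gripper":-0.4},{"tx":0.24,"ty":0.24,"wz":80,"gripper":-0.4}]' 50
python3 -m inch '[{"tx":0.02,"ty":0.02,"wz":10,"gripper":-0.4},{"tx":0.04,"ty":0.04,"wz":20,"gripper":-0.4},{"tx":0.06,"ty":0.06,"wz":30,"gripper":-0.4},{"tx":0.09,"ty":0.08,"wz":40,"gripper":-0.4},{"tx":0.12,"ty":0.10,"tz":-0.02,"wz":50,"gripper":-0.4},{"tx":0.14,"ty":0.12,"tz":-0.04,"wz":60,"gripper":-0.4},{"tx":0.155,"ty":0.14,"tz":-0.07,"wz":70,"gripper":-0.4},{"tx":0.164,"ty":0.148,"tz":-0.1,"wz":80,"gripper":-0.4}]'
```

```text
validation failed for argument at $[0]...
validation failed for argument at $[0]...
```

```bash
python3 -m inch '[{"tx":0.03,"ty":0.03,"tz":0,"wx":0,"wy":0,"wz":10,"gripper":-0.4},{"tx":0.06,"ty":0.06,"tz":0,"wx":0,"wy":0,"wz":20,"gripper":-0.4},{"tx":0.09,"ty":0.09,"tz":0,"wx":0,"wy":0,"wz":30,"gripper":-0.4},{"tx":0.12,"ty":0.12,"tz":0,"wx":0,"wy":0,"wz":40,"gripper":-0.4},{"tx":0.15,"ty":0.15,"tz":0,"wx":0,"wy":0,"wz":50,"gripper":-0.4},{"tx":0.18,"ty":0.18,"tz":0,"wx":0,"wy":0,"wz":60,"gripper":-0.4},{"tx":0.21,"ty":0.21,"tz":0,"wx":0,"wy":0,"wz":70,"gripper":-0.4},{"tx":0.24,"ty":0.24,"tz":0,"wx":0,"wy":0,"wz":80,"gripper":-0.4}]' 50
```

```text
time_s: 2.2
eef_pos: [377.6, -343.2, 247.8]
ee_rot: [0.0, 0.685, 0.728, -0.0]
contact_force: [0.6, -0.8, -0.3]
width: 61.6
grasp_force: 0.0
```

```bash
python3 -m inch '[{"tx":0.02,"ty":0.02,"tz":0,"wx":0,"wy":0,"wz":10.5,"gripper":-0.4},{"tx":0.04,"ty":0.04,"tz":0,"wx":0,"wy":0,"wz":21,"gripper":-0.4},{"tx":0.06,"ty":0.06,"tz":0,"wx":0,"wy":0,"wz":31.5,"gripper":-0.4},{"tx":0.09,"ty":0.08,"tz":-0.02,"wx":0,"wy":0,"wz":42,"gripper":-0.4},{"tx":0.12,"ty":0.1,"tz":-0.04,"wx":0,"wy":0,"wz":52.5,"gripper":-0.4},{"tx":0.14,"ty":0.12,"tz":-0.06,"wx":0,"wy":0,"wz":63,"gripper":-0.4},{"tx":0.155,"ty":0.14,"tz":-0.08,"wx":0,"wy":0,"wz":73.5,"gripper":-0.4},{"tx":0.163,"ty":0.148,"tz":-0.1,"wx":0,"wy":0,"wz":84,"gripper":-0.4}]'
python3 -m inch '[{"tx":0,"ty":0,"tz":0,"wx":0,"wy":0,"wz":8,"gripper":-0.4},{"tx":0,"ty":0,"tz":0,"wx":0,"wy":0,"wz":15.7,"gripper":-0.4},{"tx":0,"ty":0,"tz":-0.03,"wx":0,"wy":0,"wz":15.7,"gripper":-0.4},{"tx":0,"ty":0,"tz":-0.06,"wx":0,"wy":0,"wz":15.7,"gripper":-0.4},{"tx":0,"ty":0,"tz":-0.085,"wx":0,"wy":0,"wz":15.7,"gripper":-0.4},{"tx":0,"ty":0,"tz":-0.095,"wx":0,"wy":0,"wz":15.7,"gripper":-0.4},{"tx":0,"ty":0,"tz":-0.105,"wx":0,"wy":0,"wz":15.7,"gripper":-0.4},{"tx":0,"ty":0,"tz":-0.106,"wx":0,"wy":0,"wz":15.7,"gripper":-0.4}]'
python3 - <<'E'
from h import *
save("side","a.png",(200,180,440,360),3)
E
```

```text
time_s: 3.2
eef_pos: [540.5, -195.1, 147.0]
ee_rot: [0.0, 0.021, 1.0, 0.0]
contact_force: [0.2, -0.3, 1.3]
width: 61.4
grasp_force: 0.0
time_s: 4.2
eef_pos: [539.8, -196.3, 41.6]
ee_rot: [0.0, -0.112, 0.994, -0.0]
contact_force: [-0.9, 1.0, 0.5]
width: 61.6
grasp_force: 0.0
```

View pics/a.png

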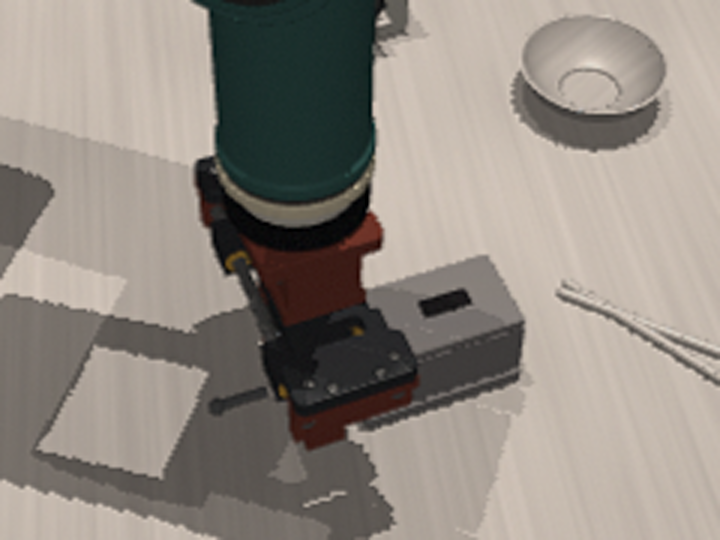

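The gripper straddles the neck, and the ball shows at crop (215,405). I'll close it and pull.

```bash
python3 -m inch '[{"tx":0,"ty":0,"tz":0,"wx":0,"wy":0,"wz":0,"gripper":1},{"tx":0,"ty":0,"tz":0,"wx":0,"wy":0,"wz":0,"gripper":1},{"tx":0,"ty":0,"tz":0,"wx":0,"wy":0,"wz":0,"gripper":1},{"tx":0,"ty":0,"tz":0,"wx":0,"wy":0,"wz":0,"gripper":1},{"tx":0,"ty":0,"tz":0,"wx":0,"wy":0,"wz":0,"gripper":1},{"tx":0,"ty":0,"tz":0,"wx":0,"wy":0,"wz":0,"gripper":1},{"tx":-0.004,"ty":-0.001,"tz":0,"wx":0,"wy":0,"wz":0,"gripper":1},{"tx":-0.010,"ty":-0.0023,"tz":0,"wx":0,"wy":0,"wz":0,"gripper":1}]' 50
python3 -m inch '[{"tx":-0.0146,"ty":-0.0034,"tz":0,"wx":0,"wy":0,"wz":0,"gripper":1},{"tx":-0.0292,"ty":-0.0068,"tz":0,"wx":0,"wy":0,"wz":0,"gripper":1},{"tx":-0.0438,"ty":-0.0102,"tz":0,"wx":0,"wy":0,"wz":0,"gripper":1},{"tx":-0.0584,"ty":-0.0136,"tz":0,"wx":0,"wy":0,"wz":0,"gripper":1},{"tx":-0.073,"ty":-0.017,"tz":0,"wx":0,"wy":0,"wz":0,"gripper":1},{"tx":-0.0876,"ty":-0.0204,"tz":0,"wx":0,"wy":0,"wz":0,"gripper":1},{"tx":-0.102,"ty":-0.0238,"tz":0,"wx":0,"wy":0,"wz":0,"gripper":1},{"tx":-0.115,"ty":-0.027,"tz":0,"wx":0,"wy":0,"wz":0,"gripper":1}]'
```

```text
time_s: 5.25
eef_pos: [529.6, -198.6, 41.6]
ee_rot: [0.0, -0.112, 0.994, -0.0]
contact_force: [0.5, 0.1, 0.6]
width: 10.9
grasp_force: 50.0
time_s: 6.25
eef_pos: [413.6, -225.7, 41.6]
ee_rot: [-0.0, -0.112, 0.994, 0.0]
contact_force: [-0.6, 0.4, -1.9]
width: 10.5
grasp_force: 50.0
```

```bash
python3 -m inch '[{"tx":0,"ty":0,"tz":-0.003,"wx":0,"wy":0,"wz":0,"gripper":1},{"tx":0,"ty":0,"tz":-0.006,"wx":0,"wy":0,"wz":0,"gripper":1},{"tx":0,"ty":0,"tz":-0.009,"wx":0,"wy":0,"wz":0,"gripper":1},{"tx":0,"ty":0,"tz":-0.012,"wx":0,"wy":0,"wz":0,"gripper":1},{"tx":0,"ty":0,"tz":-0.0125,"wx":0,"wy":0,"wz":0,"gripper":1},{"tx":0,"ty":0,"tz":-0.0125,"wx":0,"wy":0,"wz":0,"gripper":1},{"tx":0,"ty":0,"tz":-0.0125,"wx":0,"wy":0,"wz":0,"gripper":-0.4},{"tx":0,"ty":0,"tz":-0.0125,"wx":0,"wy":0,"wz":0,"gripper":-0.4}]'
python3 -m inch '[{"tx":0,"ty":0,"tz":0,"wx":0,"wy":0,"wz":0,"gripper":-0.4},{"tx":0,"ty":0,"tz":0,"wx":0,"wy":0,"wz":0,"gripper":-0.4},{"tx":0,"ty":0,"tz":0,"wx":0,"wy":0,"wz":0,"gripper":-0.4},{"tx":0,"ty":0,"tz":0.03,"wx":0,"wy":0,"wz":0,"gripper":-0.4},{"tx":-0.02,"ty":0,"tz":0.07,"wx":0,"wy":0,"wz":0,"gripper":-0.2},{"tx":-0.04,"ty":0.04,"tz":0.12,"wx":0,"wy":0,"wz":0,"gripper":-0.2},{"tx":-0.04,"ty":0.08,"tz":0.16,"wx":0,"wy":0,"wz":0,"gripper":-0.2},{"tx":-0.04,"ty":0.12,"tz":0.16,"wx":0,"wy":0,"wz":0,"gripper":-0.2}]'
python3 - <<'E'
from h import *
np.set_printoptions(precision=1,suppress=True)
V,U=np.mgrid[:400,:640]
for n in("top","side"):
    im,d=save(n,"b_%s.png"%n,(200,180,440,360) if n=="side" else (340,140,520,320),3); P=w(n,U,V,d)
    m=(d>0)&(P[...,2]>24)&(P[...,2]<36)&(P[...,0]>420)&(P[...,0]<560)&(P[...,1]<-150)&(P[...,1]>-260)
    print(n,m.sum(),cv2.minAreaRect(P[m][:,:2].astype(np.float32)) if m.sum()>5 else 0)
    for o in("wand","wand_nose"):
        K,t,M=cam(n); print("  ",o,[(round(x["score"],2),M@np.array(x["at"])+t) for x in recognise(o,n)[:2]])
E
```

```text
time_s: 7.25
eef_pos: [414.7, -225.5, 29.1]
ee_rot: [0.0, -0.112, 0.994, -0.0]
contact_force: [0.1, -0.0, 0.5]
width: 27.3
grasp_force: 0.0
time_s: 8.25
eef_pos: [376.3, -105.4, 192.1]
ee_rot: [0.003, -0.112, 0.994, -0.002]
contact_force: [0.8, -0.6, -0.1]
width: 52.4
grasp_force: 0.0
top 448 ((487.8581237792969, -208.98037719726562), (79.26221466064453, 31.026857376098633), 13.019423484802246)
   wand [(0.97, array([ 491.9, -201.4,   26.2]))]
   wand_nose []
side 732 ((487.0224914550781, -210.82371520996094), (79.91999053955078, 31.726226806640625), 14.121270179748535)
   wand [(0.9, array([ 476.7, -217.4,   27.8]))]
   wand_nose []
```

View pics/b_top.png

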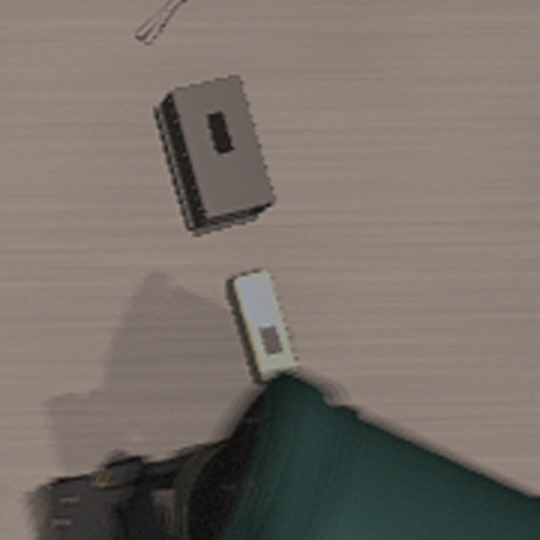

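The wand lies flat and free at crop (265,325), clear of the dock. Now I'll take the handle.

```bash
python3 -m inch '[{"tx":0.035,"ty":-0.035,"tz":0,"wx":0,"wy":0,"wz":0,"gripper":-0.2},{"tx":0.075,"ty":-0.07,"tz":0,"wx":0,"wy":0,"wz":0,"gripper":-0.2},{"tx":0.112,"ty":-0.104,"tz":-0.02,"wx":0,"wy":0,"wz":0,"gripper":-0.2},{"tx":0.112,"ty":-0.104,"tz":-0.06,"wx":0,"wy":0,"wz":0,"gripper":-0.2},{"tx":0.112,"ty":-0.104,"tz":-0.1,"wx":0,"wy":0,"wz":0,"gripper":-0.2},{"tx":0.112,"ty":-0.104,"tz":-0.135,"wx":0,"wy":0,"wz":0,"gripper":-0.2},{"tx":0.112,"ty":-0.104,"tz":-0.152,"wx":0,"wy":0,"wz":0,"gripper":-0.2},{"tx":0.112,"ty":-0.104,"tz":-0.160,"wx":0,"wy":0,"wz":0,"gripper":-0.2}]'
python3 -m inch '[{"tx":0,"ty":0,"tz":0,"wx":0,"wy":0,"wz":0,"gripper":-0.2},{"tx":0,"ty":0,"tz":0,"wx":0,"wy":0,"wz":0,"gripper":1},{"tx":0,"ty":0,"tz":0,"wx":0,"wy":0,"wz":0,"gripper":1},{"tx":0,"ty":0,"tz":0,"wx":0,"wy":0,"wz":0,"gripper":1},{"tx":0,"ty":0,"tz":0,"wx":0,"wy":0,"wz":0,"gripper":1},{"tx":0,"ty":0,"tz":0,"wx":0,"wy":0,"wz":0,"gripper":1},{"tx":0,"ty":0,"tz":0.005,"wx":0,"wy":0,"wz":0,"gripper":1},{"tx":0,"ty":0,"tz":0.02,"wx":0,"wy":0,"wz":0,"gripper":1}]' 55
```

```text
time_s: 9.55
eef_pos: [485.8, -210.3, 27.3]
ee_rot: [-0.001, -0.111, 0.994, 0.001]
contact_force: [0.4, -0.2, 0.0]
width: 52.4
grasp_force: 0.0
time_s: 10.55
eef_pos: [485.9, -209.0, 49.1]
ee_rot: [-0.001, -0.112, 0.994, 0.001]
contact_force: [-1.2, -0.9, -1.6]
width: 29.7
grasp_force: 55.0
```

```bash
cat >> h.py <<'E'
C=np.array([582.5,201.5,0.]); CY=14.25
TIP=np.array([123.4,0,14.])   # ball in tool frame
SE=np.array([[18,66],[18,33],[18,0],[-18,0],[-18,-33],[-18,-66]],float)
def case(x,y,z): return C+R.from_euler('z',CY,degrees=True).apply([x,y,z])
def tool(heading,tilt):  # tool rotation for wand heading deg, tip down tilt deg
    W=R.from_euler('z',heading,degrees=True)*R.from_euler('y',tilt,degrees=True)
    return W*R.from_euler('x',180,degrees=True)
def go(P,Rt):
    s=monitor.observe(); r0=rot(s["ee_rot"])
    print("shift",(P-Rt.apply(TIP)-s["eef_pos"]),"rotvec",(Rt*r0.inv()).as_rotvec(degrees=True), "tcp",P-Rt.apply(TIP))
def ball():
    s=monitor.observe(); return s["eef_pos"]+rot(s["ee_rot"]).apply(TIP)
E
python3 - <<'E'
from h import *
np.set_printoptions(precision=2,suppress=True)
Rt=tool(104.25,35)
go(case(18,66,110),Rt); print(ball()); print([case(*p,60) for p in SE])
E
```

```text
shift [120.69 388.72 143.15] rotvec [-20.27 -33.01 -85.62] tcp [606.61 179.71 192.25]
[ 365.59 -236.49   35.28]
[array([583.7, 269.9,  60. ]), array([591.82, 237.92,  60.  ]), array([599.95, 205.93,  60.  ]), array([565.05, 197.07,  60.  ]), array([573.18, 165.08,  60.  ]), array([581.3, 133.1,  60. ])]
```

```bash
python3 -m inch '[{"tx":0,"ty":0,"tz":0.03,"wx":0,"wy":0,"wz":0,"gripper":1},{"tx":0,"ty":0,"tz":0.07,"wx":0,"wy":0,"wz":0,"gripper":1},{"tx":0.01,"ty":0.02,"tz":0.11,"wx":-2,"wy":-3.3,"wz":-8.6,"gripper":1},{"tx":0.02,"ty":0.05,"tz":0.15,"wx":-4,"wy":-6.6,"wz":-17.1,"gripper":1},{"tx":0.03,"ty":0.09,"tz":0.18,"wx":-6,"wy":-9.9,"wz":-25.7,"gripper":1},{"tx":0.04,"ty":0.13,"tz":0.20,"wx":-8,"wy":-13.2,"wz":-34.2,"gripper":1},{"tx":0.05,"ty":0.17,"tz":0.21,"wx":-10,"wy":-16.5,"wz":-42.8,"gripper":1},{"tx":0.06,"ty":0.2,"tz":0.21,"wx":-12,"wy":-19.8,"wz":-51.4,"gripper":1}]'
python3 - <<'E'
from h import *
np.set_printoptions(precision=2,suppress=True)
go(case(18,66,110),tool(104.25,35)); print(ball(),monitor.observe()["q"])
E
```

```text
time_s: 11.55
eef_pos: [543.2, -20.3, 259.6]
ee_rot: [0.139, 0.292, 0.94, -0.11]
contact_force: [-0.4, -1.4, -0.5]
width: 29.6
grasp_force: 55.0
shift [ 63.43 200.05 -67.39] rotvec [ -9.24 -15.06 -38.71] tcp [606.61 179.71 192.25]
[448.4   39.63 206.3 ] [ 0.03  0.2   1.77 -0.36  1.   -0.77]
```

```bash
python3 -m inch '[{"tx":0.01,"ty":0.03,"tz":0,"wx":-2,"wy":-3.3,"wz":-8.6,"gripper":1},{"tx":0.02,"ty":0.06,"tz":0,"wx":-4,"wy":-6.6,"wz":-17.1,"gripper":1},{"tx":0.03,"ty":0.09,"tz":0,"wx":-6,"wy":-9.9,"wz":-25.7,"gripper":1},{"tx":0.04,"ty":0.12,"tz":-0.01,"wx":-8.1,"wy":-13.2,"wz":-34.2,"gripper":1},{"tx":0.05,"ty":0.15,"tz":-0.025,"wx":-8.1,"wy":-13.2,"wz":-34.2,"gripper":1},{"tx":0.061,"ty":0.175,"tz":-0.05,"wx":-8.1,"wy":-13.2,"wz":-34.2,"gripper":1},{"tx":0.061,"ty":0.189,"tz":-0.067,"wx":-8.1,"wy":-13.2,"wz":-34.2,"gripper":1},{"tx":0.061,"ty":0.189,"tz":-0.067,"wx":-8.1,"wy":-13.2,"wz":-34.2,"gripper":1}]'
python3 - <<'E'
from h import *
np.set_printoptions(precision=2,suppress=True)
go(case(18,66,110),tool(104.25,35)); print(ball(),monitor.observe()["q"])
for n,c in(("top",(180,120,320,270)),("side",(240,120,380,220))):
    im,d=save(n,"c_%s.png"%n,c,4); 
    print(n,"expect ball px",px(n,ball()),"seam0",px(n,case(18,66,60)), "end", px(n,case(18,90,62)))
    K,t,M=cam(n); print([(round(x["score"],2),M@np.array(x["at"])+t) for x in recognise("wand_nose",n)[:2]])
E
```

```text
time_s: 12.55
eef_pos: [602.8, 167.6, 189.5]
ee_rot: [0.224, 0.552, 0.783, -0.178]
contact_force: [-0.1, -0.4, -0.8]
width: 29.5
grasp_force: 55.0
shift [ 3.79 12.16  2.79] rotvec [-1.25 -2.24 -4.78] tcp [606.61 179.71 192.25]
[569.26 257.15 110.27] [ 0.47  0.55  1.51 -0.6   1.27  0.36]
top expect ball px [209.78 209.58] seam0 [209.26 207.02] end [198.06 209.78]
[(0.56, array([791.04,  45.38,  18.88]))]
side expect ball px [288.76 122.3 ] seam0 [294.17 137.22] end [290.67 131.32]
[]
```

View pics/c_top.png

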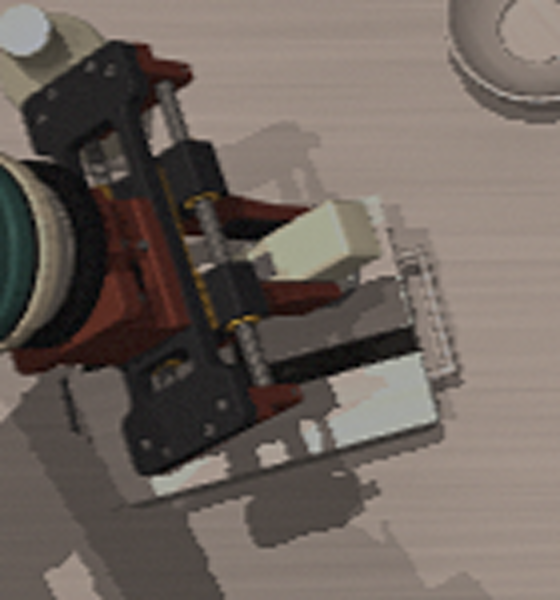

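View pics/c_side.png

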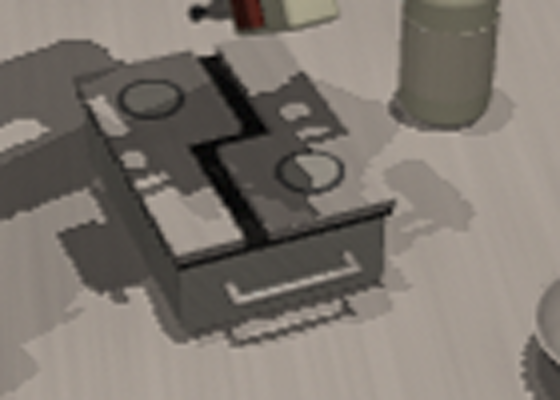

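The side crop shows the ball at (200,12), which is pixel (290,123) against the expected (289,122), so the tip model holds. The top crop shows the gripper beside the bottle without touching it. Next I'll refine the channel position from the first pictures.

```bash
python3 - <<'E'
from h import *
import h
from scipy.optimize import minimize
np.set_printoptions(precision=2,suppress=True)
out=np.array([[26,90],[10,90],[10,-8],[-26,-8],[-26,-90],[-10,-90],[-10,-8],[10,-8]],float)
# channel outline: 16 wide Z
out=np.array([[26,90],[10,90],[10,8],[-26,8],[-26,-90],[-10,-90],[-10,-8],[26,-8]],float)
S=8
def mask(n,dx,dy,yaw,shape,o):
    r=R.from_euler('z',yaw,degrees=True); m=None
    for z in(62,55):
        P=r.apply(np.c_[out,np.full(8,z)])+np.array([582.5+dx,201.5+dy,0])
        uv=(px(n,P)-o+.5)*S*1.0-.5
        k=np.zeros(shape,np.uint8); cv2.fillPoly(k,[np.round(uv*16).astype(np.int32)],1,shift=4)
        m=k if m is None else m&k
    return m
for n in("top","side"):
    im=cv2.imread(f"pics/{n}0.png").max(2).astype(np.float32)
    o=np.floor(px(n,[582.5,201.5,60])).astype(int)-60
    c=im[o[1]:o[1]+120,o[0]:o[0]+120]; b=cv2.resize(c,None,fx=S,fy=S,interpolation=cv2.INTER_LINEAR)
    def cost(p):
        m=mask(n,*p,b.shape,o); 
        ring=cv2.dilate(m,np.ones((25,25)))-m
        return b[m>0].mean()-b[ring>0].mean()
    best=min((cost((x,y,14.25)),x,y) for x in range(-6,7,1) for y in range(-8,9,1))
    q=minimize(cost,[best[1],best[2],14.25],method="Nelder-Mead",options=dict(initial_simplex=[[best[1],best[2],14.25],[best[1]+1,best[2],14.25],[best[1],best[2]+1,14.25],[best[1],best[2],15]]))
    print(n,best,q.x,q.fun)
go(case(18,66,110),tool(104.25,35)); print(ball())
E
```

```text
top (np.float32(-90.883286), 1, 0) [ 0.38  0.25 14.23] -92.5956039428711
side (np.float32(-84.60482), 0, 3) [ 0.7   2.55 13.9 ] -85.18858337402344
shift [ 2.44 13.06  0.43] rotvec [-1.31 -2.   -4.71] tcp [606.61 179.71 192.25]
[571.04 256.39 112.61]
```

```bash
sed -i 's/^C=.*/C=np.array([583.0,202.3,0.]); CY=14.1/' h.py; python3 -c "
from h import *
np.set_printoptions(precision=2,suppress=True)
go(case(18,69,80),tool(104.1,35))"
```

```text
shift [  2.16  16.71 -29.57] rotvec [-1.32 -2.   -4.86] tcp [606.32 183.36 162.25]
```

```bash
python3 -m inch '[{"tx":0.0005,"ty":0.004,"tz":-0.005,"wx":-0.65,"wy":-1,"wz":-2.4,"gripper":1},{"tx":0.001,"ty":0.008,"tz":-0.01,"wx":-1.3,"wy":-2,"wz":-4.8,"gripper":1},{"tx":0.0016,"ty":0.012,"tz":-0.016,"wx":-1.3,"wy":-2,"wz":-4.8,"gripper":1},{"tx":0.0022,"ty":0.0167,"tz":-0.022,"wx":-1.3,"wy":-2,"wz":-4.8,"gripper":1},{"tx":0.0022,"ty":0.0167,"tz":-0.027,"wx":-1.3,"wy":-2,"wz":-4.8,"gripper":1},{"tx":0.0022,"ty":0.0167,"tz":-0.0296,"wx":-1.3,"wy":-2,"wz":-4.8,"gripper":1},{"tx":0.0022,"ty":0.0167,"tz":-0.0296,"wx":-1.3,"wy":-2,"wz":-4.8,"gripper":1},{"tx":0.0022,"ty":0.0167,"tz":-0.0296,"wx":-1.3,"wy":-2,"wz":-4.8,"gripper":1}]'
python3 - <<'E'
from h import *
np.set_printoptions(precision=2,suppress=True)
go(case(18,69,80),tool(104.1,35)); print(ball())
save("side","d.png",(250,100,350,175),8)
print("ball px",(px("side",ball())-[250,100]+.5)*8,"seam0",(px("side",case(18,66,60))-[250,100]+.5)*8)
print("pred bottle",[x["at"] for x in recognise("spray","side")[:1]])
E
```

```text
time_s: 13.75
eef_pos: [606.4, 184.1, 161.1]
ee_rot: [0.237, 0.586, 0.753, -0.185]
contact_force: [-0.2, -0.1, -1.7]
width: 29.6
grasp_force: 55.0
shift [-0.05 -0.78  1.14] rotvec [-0.02 -0.06 -0.1 ] tcp [606.32 183.36 162.25]
[583.45 274.37  78.91]
ball px [353.42 240.92] seam0 [359.31 300.11]
pred bottle [[73.7, -187.1, 1180.5]]
```

View pics/d.png

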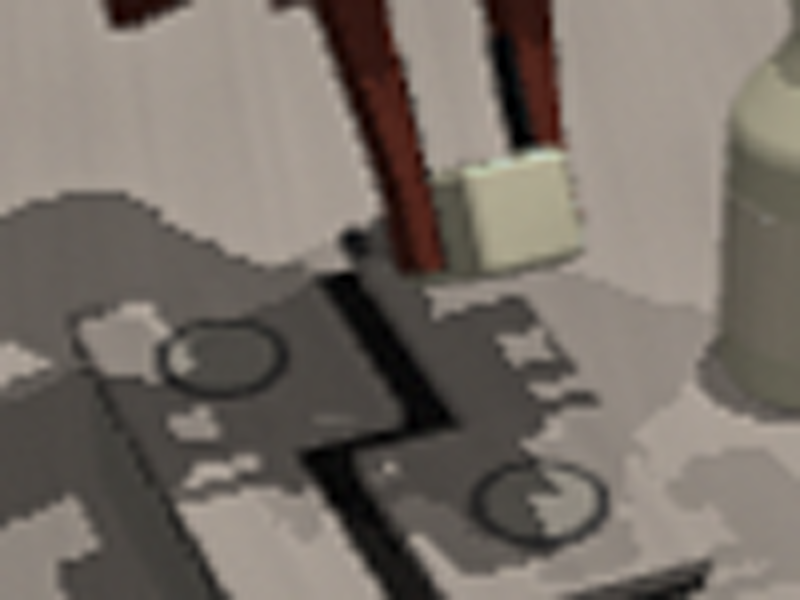

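```bash
python3 -m inch '[{"tx":0,"ty":0,"tz":-0.003,"wx":0,"wy":0,"wz":0,"gripper":1},{"tx":0,"ty":0,"tz":-0.006,"wx":0,"wy":0,"wz":0,"gripper":1},{"tx":0,"ty":0,"tz":-0.009,"wx":0,"wy":0,"wz":0,"gripper":1},{"tx":0,"ty":0,"tz":-0.012,"wx":0,"wy":0,"wz":0,"gripper":1},{"tx":0,"ty":0,"tz":-0.015,"wx":0,"wy":0,"wz":0,"gripper":1},{"tx":0,"ty":0,"tz":-0.017,"wx":0,"wy":0,"wz":0,"gripper":1},{"tx":0,"ty":0,"tz":-0.0175,"wx":0,"wy":0,"wz":0,"gripper":1},{"tx":0,"ty":0,"tz":-0.0175,"wx":0,"wy":0,"wz":0,"gripper":1}]'
python3 - <<'E'
from h import *
np.set_printoptions(precision=2,suppress=True)
go(case(18,69,62),tool(104.1,35)); print(ball())
print([monitor.observe()["contact_force"] for _ in range(1)])
save("side","e.png",(250,100,350,175),8)
print("ball px",(px("side",ball())-[250,100]+.5)*8,"seam0",(px("side",case(18,66,60))-[250,100]+.5)*8)
E
```

```text
time_s: 14.85
eef_pos: [606.3, 184.2, 143.6]
ee_rot: [0.237, 0.586, 0.753, -0.185]
contact_force: [-0.5, 0.3, -0.6]
width: 29.7
grasp_force: 55.0
shift [-0.   -0.8   0.65] rotvec [-0.01 -0.06 -0.1 ] tcp [606.32 183.36 144.25]
[583.41 274.39  61.4 ]
[array([-0.46,  0.34, -0.56])]
ball px [354.6  289.48] seam0 [359.31 300.11]
```

View pics/e.png

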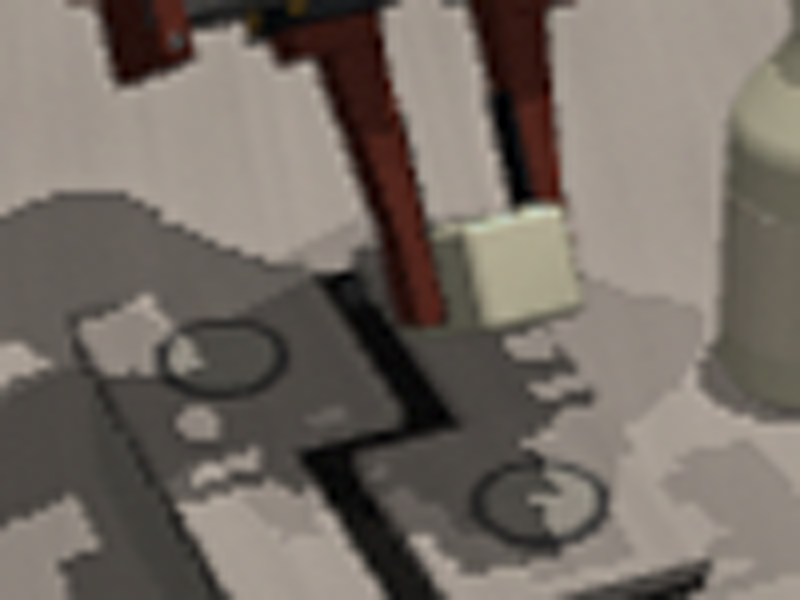

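The ball has entered the channel near crop (350,290). I'll lower it the last 3 mm.

```bash
python3 -m inch '[{"tx":0,"ty":0,"tz":-0.001,"wx":0,"wy":0,"wz":0,"gripper":1},{"tx":0,"ty":0,"tz":-0.002,"wx":0,"wy":0,"wz":0,"gripper":1},{"tx":0,"ty":-0.0005,"tz":-0.003,"wx":0,"wy":0,"wz":0,"gripper":1},{"tx":0,"ty":-0.001,"tz":-0.0035,"wx":0,"wy":0,"wz":0,"gripper":1},{"tx":0,"ty":-0.001,"tz":-0.0035,"wx":0,"wy":0,"wz":0,"gripper":1},{"tx":0,"ty":-0.001,"tz":-0.0035,"wx":0,"wy":0,"wz":0,"gripper":1},{"tx":0,"ty":-0.001,"tz":-0.0035,"wx":0,"wy":0,"wz":0,"gripper":1},{"tx":0,"ty":-0.001,"tz":-0.0035,"wx":0,"wy":0,"wz":0,"gripper":1}]'
python3 - <<'E'
from h import *
np.set_printoptions(precision=2,suppress=True)
r=R.from_euler('z',CY,degrees=True); print("nominal ball in case",r.inv().apply(ball()-C))
for p in [(18,36),(18,3),(-18,3),(-18,-30),(-18,-63)]: print(p,case(*p,58)-ball())
E
```

```text
time_s: 15.9
eef_pos: [606.5, 183.3, 140.0]
ee_rot: [0.237, 0.586, 0.753, -0.185]
contact_force: [0.0, 2.6, 4.5]
width: 29.6
grasp_force: 55.0
nominal ball in case [18.   68.95 57.85]
(18, 36) [  8.03 -31.96   0.15]
(18, 3) [ 16.07 -63.97   0.15]
(-18, 3) [-18.85 -72.74   0.15]
(-18, -30) [ -10.81 -104.74    0.15]
(-18, -63) [  -2.77 -136.75    0.15]
```

```bash
python3 -m inch '[{"tx":0.001,"ty":-0.004,"tz":0,"wx":0,"wy":0,"wz":0,"gripper":1},{"tx":0.002,"ty":-0.008,"tz":0,"wx":0,"wy":0,"wz":0,"gripper":1},{"tx":0.003,"ty":-0.012,"tz":0,"wx":0,"wy":0,"wz":0,"gripper":1},{"tx":0.004,"ty":-0.016,"tz":0,"wx":0,"wy":0,"wz":0,"gripper":1},{"tx":0.005,"ty":-0.02,"tz":0,"wx":0,"wy":0,"wz":0,"gripper":1},{"tx":0.006,"ty":-0.024,"tz":0,"wx":0,"wy":0,"wz":0,"gripper":1},{"tx":0.007,"ty":-0.028,"tz":0,"wx":0,"wy":0,"wz":0,"gripper":1},{"tx":0.008,"ty":-0.032,"tz":0,"wx":0,"wy":0,"wz":0,"gripper":1}]'
python3 - <<'E'
from h import *
np.set_printoptions(precision=2,suppress=True)
r=R.from_euler('z',CY,degrees=True); print("nominal ball in case",r.inv().apply(ball()-C)); print(r.inv().apply(monitor.observe()["contact_force"]))
print("to seam2",case(18,3,58)-ball())
E
```

```text
time_s: 16.9
eef_pos: [614.4, 150.9, 139.9]
ee_rot: [0.237, 0.586, 0.753, -0.185]
contact_force: [-1.2, 2.9, 3.1]
width: 29.7
grasp_force: 55.0
nominal ball in case [17.65 35.64 57.74]
[-0.43  3.12  3.14]
to seam2 [  8.29 -31.57   0.26]
```

```bash
python3 -m inch '[{"tx":0.001,"ty":-0.004,"tz":0,"wx":0,"wy":0,"wz":0,"gripper":1},{"tx":0.002,"ty":-0.008,"tz":0,"wx":0,"wy":0,"wz":0,"gripper":1},{"tx":0.003,"ty":-0.012,"tz":0,"wx":0,"wy":0,"wz":0,"gripper":1},{"tx":0.004,"ty":-0.016,"tz":0,"wx":0,"wy":0,"wz":0,"gripper":1},{"tx":0.0052,"ty":-0.02,"tz":0,"wx":0,"wy":0,"wz":0,"gripper":1},{"tx":0.0062,"ty":-0.024,"tz":0,"wx":0,"wy":0,"wz":0,"gripper":1},{"tx":0.0072,"ty":-0.028,"tz":0,"wx":0,"wy":0,"wz":0,"gripper":1},{"tx":0.0082,"ty":-0.0315,"tz":0,"wx":0,"wy":0,"wz":0,"gripper":1}]'
python3 - <<'E'
from h import *
np.set_printoptions(precision=2,suppress=True)
r=R.from_euler('z',CY,degrees=True); print("nominal ball in case",r.inv().apply(ball()-C)); print(r.inv().apply(monitor.observe()["contact_force"]))
print("to seam3",case(-18,3,58)-ball(), case(-18,0,58)-ball())
E
```

```text
time_s: 17.9
eef_pos: [622.5, 119.4, 139.9]
ee_rot: [0.237, 0.586, 0.753, -0.185]
contact_force: [-1.0, 2.0, 2.6]
width: 29.7
grasp_force: 55.0
nominal ball in case [17.88  3.09 57.73]
[-0.43  2.22  2.58]
to seam3 [-34.78  -8.83   0.27] [-34.05 -11.74   0.27]
```

```bash
python3 -m inch '[{"tx":-0.004,"ty":-0.001,"tz":0,"wx":0,"wy":0,"wz":0,"gripper":1},{"tx":-0.008,"ty":-0.002,"tz":0,"wx":0,"wy":0,"wz":0,"gripper":1},{"tx":-0.0125,"ty":-0.0031,"tz":0,"wx":0,"wy":0,"wz":0,"gripper":1},{"tx":-0.017,"ty":-0.0042,"tz":0,"wx":0,"wy":0,"wz":0,"gripper":1},{"tx":-0.0215,"ty":-0.0053,"tz":0,"wx":0,"wy":0,"wz":0,"gripper":1},{"tx":-0.026,"ty":-0.0065,"tz":0,"wx":0,"wy":0,"wz":0,"gripper":1},{"tx":-0.0305,"ty":-0.0077,"tz":0,"wx":0,"wy":0,"wz":0,"gripper":1},{"tx":-0.0348,"ty":-0.0088,"tz":0,"wx":0,"wy":0,"wz":0,"gripper":1}]'
python3 - <<'E'
from h import *
np.set_printoptions(precision=2,suppress=True)
r=R.from_euler('z',CY,degrees=True); print("nominal ball in case",r.inv().apply(ball()-C)); print(r.inv().apply(monitor.observe()["contact_force"]))
print("to seam4",case(-18,-30,58)-ball())
E
```

```text
time_s: 18.9
eef_pos: [587.4, 110.8, 140.0]
ee_rot: [0.237, 0.586, 0.753, -0.185]
contact_force: [2.4, -1.8, -0.6]
width: 30.1
grasp_force: 55.0
nominal ball in case [-18.24   3.31  57.8 ]
[ 1.94 -2.31 -0.59]
to seam4 [  8.35 -32.25   0.2 ]
```

```bash
python3 - <<'E'
from h import *
np.set_printoptions(precision=2,suppress=True)
r=R.from_euler('z',CY,degrees=True)
save("side","f.png",(250,110,350,185),8)
s=monitor.observe(); print(r.inv().apply(s["contact_force"]),s["torque"],s["width"],s["time_s"])
print("ball px",(px("side",ball())-[250,110]+.5)*8,"seam3",(px("side",case(-18,0,60))-[250,110]+.5)*8)
E
```

```text
[-0.73 -1.29 -0.22] [-0.15 -0.1   0.02] 29.787855586779674 18.95
ball px [315.85 370.1 ] seam3 [323.26 369.18]
```

View pics/f.png

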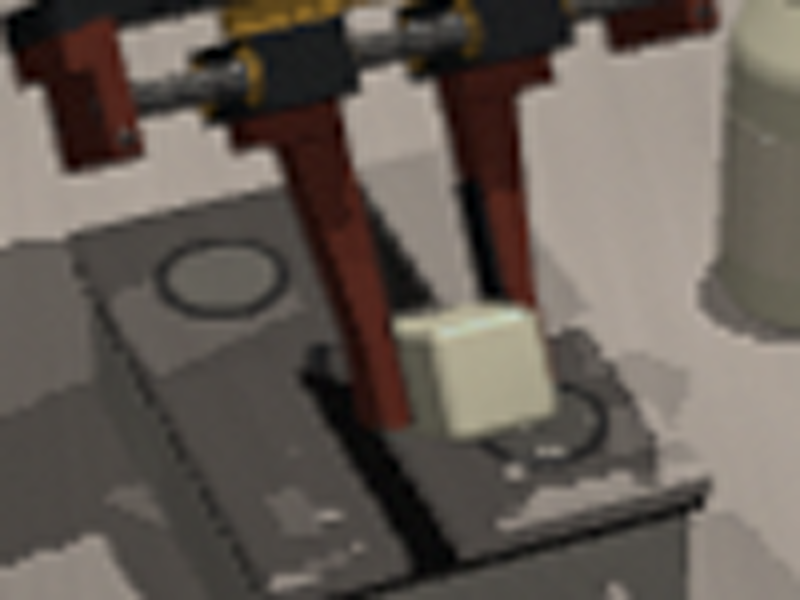

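```bash
python3 - <<'E'
from h import *
np.set_printoptions(precision=1,suppress=True,linewidth=200)
r=R.from_euler('z',CY,degrees=True)
im,d=grab_frame("side")
print(im[148:160,283:298].max(2))
V,U=np.mgrid[148:160,283:298]; P=r.inv().apply((w("side",U,V,d[148:160,283:298])-C).reshape(-1,3)).reshape(12,15,3)
print(P[...,2]); print(P[...,1])
for y,z in((3,60),(3,64),(6,67),(0,60)): print(y,z,px("side",case(-18,y,z)))
s=monitor.observe(); print(r.inv().apply(s["contact_force"]),s["time_s"])
E
```

```text
[[ 69  97 101  98  84  77  79  67  45  34  68  82  83  84  68]
 [102  99  84  76  76  78  78  68  43  35  40  73  83  84  67]
 [ 84  76  78  78  78  78  78  81  55  36  31  72  83  84  72]
 [ 76  78  78  79  79  78  78  79  67  43  35  65  81  84  71]
 [ 75  77  77  78  79  76  74  75  66  45  38  41  74  83  84]
 [ 76  76  77  79  76  60  40  45  68  52  35  30  71  83  83]
 [ 75  77  79  81  56  35  28  46  65  54  39  36  66  82  83]
 [ 77  77  79  79  57  37  26  49  66  59  43  35  55  78  83]
 [ 79  77  79  72  43  29  29  38  58  58  44  36  53  77  84]
 [ 81  79  78  81  48  10  13  11  37  62  48  38  43  74  83]
 [ 81  78  78  80  63  34  14  11  10  14  34  40  38  69  82]
 [ 80  79  78  80  82  65  29   7  11  10  20  36  40  54  77]]
[[ 61.9  64.   61.8  61.2  62.1  63.2  63.4 143.8 147.6 149.9 153.4 153.6 150.8 150.1 152.1]
 [ 62.4  62.9  63.5  61.1  63.   63.5  63.1  61.  145.2 146.9 150.9 151.1 148.8 151.7 149.4]
 [ 63.1  62.8  62.3  61.2  61.1  62.1  62.3  62.5 139.4 142.4 146.6 147.4 149.9 148.7 148.8]
 [ 62.3  62.8  61.   63.6  64.1  62.8  61.   62.3 135.8 141.8 14
[... 1468 characters left out ...]
-7.5  -20.4  -24.8  -87.4  -94.   -98.8 -103.  -106.1 -104.2]
 [   6.4    2.4    2.2    9.9    2.6    0.2   -6.9  -19.   -26.8  -85.4  -90.8  -97.2 -105.4 -103.6 -846.3]
 [   1.1   -0.     0.7    8.9   10.1    0.1   -3.7  -22.   -26.6  -34.2  -93.2  -97.  -104.5 -107.5 -105.4]
 [   1.3   -3.1   -3.6   -3.2    3.     2.4    2.1    2.5  -25.8  -34.5  -91.9  -99.1 -103.4 -107.  -103.7]
 [  -4.3   -2.2   -5.6  -10.8   -8.9   -0.4    1.2   -2.3   -3.8   -3.6  -92.7  -97.4 -104.5 -106.7 -107.3]
 [  -9.2  -10.1  -10.7  -13.8  -13.    -7.4   -4.1   -5.8   -6.9   -9.3  -90.   -96.6 -104.3 -109.1 -110.3]]
3 60 [289.5 154.9]
3 64 [289.4 153.5]
6 67 [288.9 151.8]
0 60 [289.9 155.6]
[-0.7 -2.  -1. ] 19.0
```

The ball is down in the channel at about y=+3, z=60 and x=-20 in the case frame. That is within tolerance of seam3, with only light pressure. I'll continue, lowering 1.5 mm and easing +x by about 1 mm.

```bash
python3 -m inch '[{"tx":0.0012,"ty":-0.004,"tz":-0.0005,"wx":0,"wy":0,"wz":0,"gripper":1},{"tx":0.0024,"ty":-0.008,"tz":-0.001,"wx":0,"wy":0,"wz":0,"gripper":1},{"tx":0.0036,"ty":-0.012,"tz":-0.0015,"wx":0,"wy":0,"wz":0,"gripper":1},{"tx":0.0048,"ty":-0.016,"tz":-0.0015,"wx":0,"wy":0,"wz":0,"gripper":1},{"tx":0.006,"ty":-0.02,"tz":-0.0015,"wx":0,"wy":0,"wz":0,"gripper":1},{"tx":0.007,"ty":-0.024,"tz":-0.0015,"wx":0,"wy":0,"wz":0,"gripper":1},{"tx":0.008,"ty":-0.028,"tz":-0.0015,"wx":0,"wy":0,"wz":0,"gripper":1},{"tx":0.009,"ty":-0.0325,"tz":-0.0015,"wx":0,"wy":0,"wz":0,"gripper":1}]'
python3 - <<'E'
from h import *
np.set_printoptions(precision=2,suppress=True)
r=R.from_euler('z',CY,degrees=True); print("nominal ball in case",r.inv().apply(ball()-C)); print(r.inv().apply(monitor.observe()["contact_force"]))
print("to seam5",case(-18,-64,57)-ball())
E
```

```text
time_s: 20.0
eef_pos: [596.8, 78.2, 138.4]
ee_rot: [0.237, 0.586, 0.753, -0.185]
contact_force: [-0.1, 3.1, 3.7]
width: 30.0
grasp_force: 55.0
nominal ball in case [-17.09 -30.65  56.26]
[0.7  3.05 3.66]
to seam5 [  7.24 -32.57   0.74]
```

```bash
python3 -m inch '[{"tx":0.001,"ty":-0.004,"tz":0,"wx":0,"wy":0,"wz":0,"gripper":1},{"tx":0.002,"ty":-0.008,"tz":0,"wx":0,"wy":0,"wz":0,"gripper":1},{"tx":0.003,"ty":-0.012,"tz":0,"wx":0,"wy":0,"wz":0,"gripper":1},{"tx":0.0038,"ty":-0.016,"tz":0,"wx":0,"wy":0,"wz":0,"gripper":1},{"tx":0.0047,"ty":-0.02,"tz":0,"wx":0,"wy":0,"wz":0,"gripper":1},{"tx":0.0056,"ty":-0.024,"tz":0,"wx":0,"wy":0,"wz":0,"gripper":1},{"tx":0.0066,"ty":-0.028,"tz":0,"wx":0,"wy":0,"wz":0,"gripper":1},{"tx":0.0076,"ty":-0.032,"tz":0,"wx":0,"wy":0,"wz":0,"gripper":1}]'
python3 - <<'E'
from h import *
np.set_printoptions(precision=2,suppress=True)
r=R.from_euler('z',CY,degrees=True); print("nominal ball in case",r.inv().apply(ball()-C)); print(r.inv().apply(monitor.observe()["contact_force"]))
im,d=grab_frame("side"); u,v=np.round(px("side",case(-18,-66,60))).astype(int); print(u,v)
V,U=np.mgrid[v-6:v+7,u-7:u+8]; s=np.s_[v-6:v+7,u-7:u+8]
P=r.inv().apply((w("side",U,V,d[s])-C).reshape(-1,3)).reshape(13,15,3)
np.set_printoptions(precision=0,suppress=True,linewidth=200)
print(im[s].max(2)); print(P[...,2])
print(px("side",case(-18,-60,60)),px("side",case(-18,-72,60)))
E
```

```text
time_s: 21.0
eef_pos: [604.3, 46.1, 138.5]
ee_rot: [0.237, 0.586, 0.753, -0.185]
contact_force: [0.5, 4.0, 3.5]
width: 29.7
grasp_force: 55.0
nominal ball in case [-17.6  -63.57  56.27]
[1.47 3.76 3.53]
300 172
[[32 12 13 12 11 28 56 68 78 67 45 35 46 77 84]
 [53 17 11 12 10  7 26 57 75 69 46 37 36 77 86]
 [64 35  9 11 13 15 13 51 66 77 56 37 37 68 82]
 [80 65 30  7 15 33 36 33 44 67 62 44 36 40 74]
 [79 82 49  9 18 35 32 28 36 63 61 44 37 31 70]
 [78 80 65 32 19 32 31 29 52 67 71 51 37 37 67]
 [79 79 81 66 29 25 31 26 47 64 69 58 41 35 51]
 [81 79 79 81 48 11  9  8 26 56 65 56 42 39 44]
 [80 79 78 80 64 30 11  8 10 24 47 52 44 39 39]
 [80 79 79 80 81 48 12 11 10  9  9 24 40 39 38]
 [79 79 79 77 80 63 33 11  9 13 10 14 36 41 39]
 [79 79 79 78 79 79 65 31 10 13 11 10 22 36 40]
 [78 79 78 78 77 79 81 49 13 12 10 12 17 36 41]]
[[ 55.  56.  54.  55.  54.  53.  58.  63.  63. 143. 147. 150. 155. 154. 153.]
 [ 55.  57.  55.  55.  56.  57.  55.  60.  64.  60. 141. 147. 154. 153. 151.]
 [ 62.  57.  54.  57.  55.  57.  54.  58.  59.  62. 140. 143. 146. 150. 150.]
 [ 62.  54.  56.  56.  55.  63.  65.  65.  59.  62. 137. 139. 144. 151. 149.]
 [ 62.  61.  55.  54.  63.  64.  66.  68.  70.  80.  84. 136. 140. 146. 146.]
 [ 63.  64.  64.  54.  57.  63.  69.  67.  80.  84.  87. 136. 138. 142. 145.]
 [ 61.  64.  63.  55.  56.  60.  60.  68.  78.  84.  86. 131. 136. 139. 145.]
 [ 61.  63.  63.  65.  53.  56.  54.  56.  53.  79.  83.  88. 133. 135. 142.]
 [ 60.  61.  63.  59.  56.  54.  55.  55.  57.  74.  80.  82. 130. 134. 138.]
 [ 62.  61.  61.  61.  62.  57.  54.  56.  52.  55.  55.  58. 127. 132. 136.]
 [ 63.  62.  62.  63.  64.  62. 733.  55.  54.  54.  57.  56. 126. 127. 134.]
 [ 62.  62.  63.  62.  61.  63.  54.  55.  58.  55.  57.  55. 124. 126. 130.]
 [ 63.  63.  63.  61.  61.  62.  63.  55.  55.  54.  55.  53.  55. 124. 129.]]
[299. 171.] [301. 174.]
```

```bash
python3 -m inch '[{"tx":0.0005,"ty":-0.002,"tz":0,"wx":0,"wy":0,"wz":0,"gripper":1},{"tx":0.001,"ty":-0.004,"tz":0,"wx":0,"wy":0,"wz":0,"gripper":1},{"tx":0.001,"ty":-0.004,"tz":0,"wx":0,"wy":0,"wz":0,"gripper":1},{"tx":0.001,"ty":-0.004,"tz":0,"wx":0,"wy":0,"wz":0,"gripper":1},{"tx":0.001,"ty":-0.004,"tz":0.001,"wx":0,"wy":0,"wz":0,"gripper":1},{"tx":0.001,"ty":-0.004,"tz":0.005,"wx":0,"wy":0,"wz":0,"gripper":1},{"tx":0.001,"ty":-0.004,"tz":0.012,"wx":0,"wy":0,"wz":0,"gripper":1},{"tx":0.001,"ty":-0.004,"tz":0.02,"wx":0,"wy":0,"wz":0,"gripper":1}]'
python3 - <<'E'
from h import *
np.set_printoptions(precision=2,suppress=True)
s=monitor.observe()
Rt=tool(193.2,0)
print(s["eef_pos"], "to lay", np.array([490,-60,28])-s["eef_pos"],(Rt*rot(s["ee_rot"]).inv()).as_rotvec(degrees=True))
E
```

```text
time_s: 22.05
eef_pos: [605.1, 42.3, 158.8]
ee_rot: [0.237, 0.586, 0.753, -0.185]
contact_force: [-0.1, 0.8, -1.0]
width: 29.6
grasp_force: 55.0
[605.12  42.34 158.83] to lay [-115.12 -102.34 -130.83] [20.16 32.97 85.95]
```

```bash
python3 -m inch '[{"tx":0,"ty":-0.01,"tz":0.03,"wx":0,"wy":0,"wz":0,"gripper":1},{"tx":-0.01,"ty":-0.03,"tz":0.05,"wx":0,"wy":0,"wz":0,"gripper":1},{"tx":-0.03,"ty":-0.05,"tz":0.05,"wx":6,"wy":1.5,"wz":0,"gripper":1},{"tx":-0.06,"ty":-0.07,"tz":0.05,"wx":12,"wy":3,"wz":0,"gripper":1},{"tx":-0.09,"ty":-0.09,"tz":0.04,"wx":18,"wy":4.5,"wz":0,"gripper":1},{"tx":-0.12,"ty":-0.1,"tz":0.02,"wx":24,"wy":6,"wz":0,"gripper":1},{"tx":-0.135,"ty":-0.102,"tz":-0.01,"wx":29,"wy":7.3,"wz":0,"gripper":1},{"tx":-0.135,"ty":-0.102,"tz":-0.04,"wx":33.9,"wy":8.5,"wz":0,"gripper":1}]'
python3 -m inch '[{"tx":0,"ty":0,"tz":-0.02,"wx":0,"wy":0,"wz":0,"gripper":1},{"tx":0,"ty":0,"tz":-0.04,"wx":0,"wy":0,"wz":0,"gripper":1},{"tx":0,"ty":0,"tz":-0.055,"wx":0,"wy":0,"wz":0,"gripper":1},{"tx":0,"ty":0,"tz":-0.065,"wx":0,"wy":0,"wz":0,"gripper":1},{"tx":0,"ty":0,"tz":-0.072,"wx":0,"wy":0,"wz":0,"gripper":1},{"tx":0,"ty":0,"tz":-0.076,"wx":0,"wy":0,"wz":0,"gripper":1},{"tx":0,"ty":0,"tz":-0.078,"wx":0,"wy":0,"wz":0,"gripper":1},{"tx":0,"ty":0,"tz":-0.078,"wx":0,"wy":0,"wz":0,"gripper":1}]'
python3 - <<'E'
from h import *
np.set_printoptions(precision=2,suppress=True)
s=monitor.observe(); print(s["eef_pos"],rot(s["ee_rot"]).as_matrix()[:,2],s["contact_force"],(tool(104.1,0)*rot(s["ee_rot"]).inv()).as_rotvec(degrees=True))
E
```

```text
time_s: 23.05
eef_pos: [469.2, -59.8, 118.8]
ee_rot: [-0.0, 0.614, 0.789, 0.001]
contact_force: [0.8, 0.1, -2.6]
width: 29.7
grasp_force: 55.0
time_s: 24.05
eef_pos: [470.4, -59.6, 40.6]
ee_rot: [0.0, 0.614, 0.789, 0.0]
contact_force: [-0.2, 0.6, -1.3]
width: 29.9
grasp_force: 55.0
[470.44 -59.58  40.59] [ 0. -0. -1.] [-0.22  0.64 -1.32] [ 0.01  0.04 -0.12]
```

Level. I'll lower the remaining 11 mm, open, and retreat upward.

```bash
python3 -m inch '[{"tx":0,"ty":0,"tz":-0.004,"wx":0,"wy":0,"wz":0,"gripper":1},{"tx":0,"ty":0,"tz":-0.007,"wx":0,"wy":0,"wz":0,"gripper":1},{"tx":0,"ty":0,"tz":-0.009,"wx":0,"wy":0,"wz":0,"gripper":1},{"tx":0,"ty":0,"tz":-0.0105,"wx":0,"wy":0,"wz":0,"gripper":1},{"tx":0,"ty":0,"tz":-0.0115,"wx":0,"wy":0,"wz":0,"gripper":1},{"tx":0,"ty":0,"tz":-0.0115,"wx":0,"wy":0,"wz":0,"gripper":-0.2},{"tx":0,"ty":0,"tz":-0.0115,"wx":0,"wy":0,"wz":0,"gripper":-0.2},{"tx":0,"ty":0,"tz":-0.0115,"wx":0,"wy":0,"wz":0,"gripper":-0.2}]'
python3 -m inch '[{"tx":0,"ty":0,"tz":0,"wx":0,"wy":0,"wz":0,"gripper":-0.2},{"tx":0,"ty":0,"tz":0.01,"wx":0,"wy":0,"wz":0,"gripper":-0.2},{"tx":0,"ty":0,"tz":0.04,"wx":0,"wy":0,"wz":0,"gripper":-0.2},{"tx":0,"ty":0,"tz":0.08,"wx":0,"wy":0,"wz":0,"gripper":-0.2},{"tx":0,"ty":-0.03,"tz":0.13,"wx":0,"wy":0,"wz":0,"gripper":-0.2},{"tx":0,"ty":-0.08,"tz":0.18,"wx":0,"wy":0,"wz":0,"gripper":-0.2},{"tx":0,"ty":-0.13,"tz":0.2,"wx":0,"wy":0,"wz":0,"gripper":-0.2},{"tx":0,"ty":-0.18,"tz":0.2,"wx":0,"wy":0,"wz":0,"gripper":-0.2}]'
python3 - <<'E'
from h import *
np.set_printoptions(precision=1,suppress=True)
for n in("side","top"):
    im,d=save(n,"g_%s.png"%n); K,t,M=cam(n)
    for o in("wand","spray","forceps","dish"): print(n,o,[(round(x["score"],2),M@np.array(x["at"])+t) for x in recognise(o,n)[:1]])
E
```

```text
time_s: 25.05
eef_pos: [470.3, -59.6, 28.8]
ee_rot: [0.0, 0.614, 0.789, 0.0]
contact_force: [0.8, -0.1, 1.2]
width: 52.1
grasp_force: 0.0
time_s: 26.05
eef_pos: [471.5, -242.2, 232.6]
ee_rot: [0.003, 0.614, 0.789, 0.0]
contact_force: [0.7, -0.2, 0.1]
width: 52.5
grasp_force: 0.0
side wand [(0.95, array([471.1, -67.8,  29. ]))]
side spray [(0.87, array([728. , 280. ,  75.9]))]
side forceps [(0.85, array([ 791. , -208.7,    3.1]))]
side dish [(0.64, array([782.7,  60.6,  16.9]))]
top wand [(0.82, array([469.4, -39.7,  26.4]))]
top spray [(0.59, array([721.7, 290.3, 100.5]))]
top forceps [(0.87, array([ 793. , -199.9,    6.3]))]
top dish [(0.72, array([790.4,  47.6,  16.3]))]
```

View pics/g_side.png

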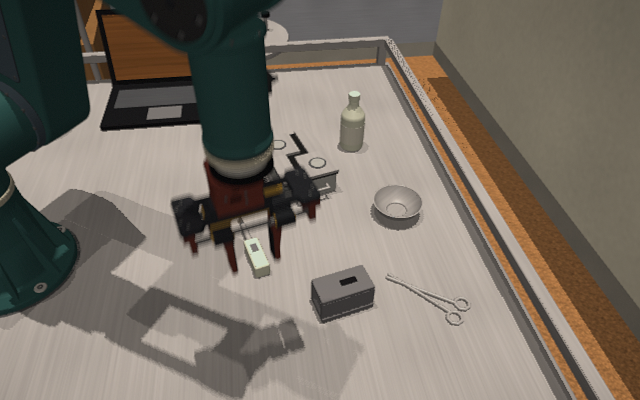

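The wand lies flat at (255,257), clear of the case and dock, and the bystanders are where they were. Handing in.

```bash
python3 -c "
from cell import arm
print(arm.finish_job())"
```

```text
the job is handed in; nothing more can be done
None
```

I traced the channel with the wand from the latch end round both bends to the bail end, laid the wand flat on the trolley top, and handed the job in at about 26 s. The bottle, forceps and dish did not move; the hand-in returned no verdict, so I don't know how it was judged.

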